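Set the mixing pot in the round well of the manicure tray

TASK

Get the nail desk ready: set the small white porcelain mixing pot that stands open side up into the round well of the wooden tray (not the square recess), standing flat on the well's floor with its open side still up. Lower it in rather than dropping it, and leave alone the identical pot that is drying upside down.

Things in the scene. Friction and masses are not known exactly. Their poses are not given: they have to be found in the camera images.
- pot_center (a point): Centre (half-way up, on the axis) of the pot to move: round white porcelain, 42 mm tall, 90 to 145 g, upright on a desk mat (mat top 2 mm over the table). Foot 36 mm across, flaring from 6 to 16 mm up to a straight band 50 mm across that runs to the rim. Wall 4 mm. z points out of the open side. Grip across the band in its upper half, so that the fingers clear the tray when it is set down.
- drying_pot_center (a point): Centre (half-way up, on the axis) of the identical white pot drying upside down on the mat: rim down, narrow foot up, 42 mm tall, 50 mm across. z points up. It stays where it is.
- well (a point): Centre of the floor of the round well, 72 mm across, 6 mm deep, dark-lined (rim 6 mm above this point), in a fixed wooden tray 100 x 190 x 12 mm flat on the mat. z points up, x along the tray's short side, y along its long side. An empty dark-lined 70 mm square recess lies 92 mm away along +y. A pot standing in the well has its centre 21 mm above this point.
Not all that is in view belongs to the job. What is shaped like the part that bears pot_center but green or yellow is not meant.

How it is judged (in metres and radians):
At the end, for the whole second after the job is handed in: The mixing pot stands at rest on the floor of the round well, its axis within 17 mm of the well's centre, its centre 17 to 25 mm above the well's floor, open side up within 10 degrees; the drying pot is within 20 mm of where it was (horizontal distance between pot_center and well below 0.017 m and z of pot_center in the frame of well between 0.017 and 0.025 m and angle between pot_center's own z axis and vertical below 0.175 rad and linear speed of pot below 0.02 m/s and distance of drying_pot_center from where it was at the start of the episode below 0.02 m); the robot touches nothing.
It fails at once if the drying pot is moved by more than 20 mm (distance of drying_pot_center from where it was at the start of the episode above 0.02 m).
It fails at once if the mixing pot is dropped: it falls free of the fingers at more than 0.7 m/s (a fall of some 25 mm) (linear speed of pot above 0.7 m/s and contact force between pot and the fingers below 0.1 N).
It also fails if it takes over 32 s, if anything falls off the work surface, if the arm or the gripper's body presses on something with over 40 N, if the wrist force passes 120 N, or if a joint passes its speed limit or range.

ROBOT

A 7-joint arm with a two-finger parallel gripper is mounted at the origin on the work surface. World frame = base frame: x ahead of the robot, y to its left, z up, the work surface at z = 0. Lengths are in m, angles in degrees, forces in N, time in s.
With the tool pointing down it reaches from about 0.425 to 0.875 m from the base axis. Payload 4.7 kg.
Tool frame: the origin (TCP) lies on the centre line of the jaws, within the pads' length; the fingertips stand 11 mm ahead of it and the grasp point (between the pads) lies 8 mm behind it; z points along the fingers, y is the direction in which the jaws open and shut (so a half turn about z gives the same grasp; the last joint's range is limited). The gripper opens to 87 mm and grips with 3 to 60 N. Pads are 19 mm wide; open, the fingers measure 117 mm over their backs; the gripper's body (75 mm by 190 mm) begins 51 mm behind the grasp point.
Start: joints at [-72.932, 18.392, -4.016, 83.108, 1.295, 78.541, -3.26], TCP at [0.182, 0.624, 0.234] pointing down, gripper open.
Joint ranges: [-163.93, 163.93], [-17.29, 119.83], [-79.2, 71.16], [3.27, 140.29], [-89.18, 269.18], [5.43, 117.66], [-154.24, 154.24]. Speed limits (degrees/s): [147.25, 147.25, 180, 180, 180, 180, 180].

INTERFACE

Orientations are given as [roll, pitch, yaw] about the fixed x, y, z axes, in that order (R = Rz(yaw) Ry(pitch) Rx(roll)).
In Python, from cell import env gives the robot as it stands.
- The arm moves only by the tool servo_tool, never from a script. Its argument "moves" is text: rows parted by semicolons, each of 7 numbers parted by spaces: the shift along the tool's x, y, z as a fraction of full scale, then the turn, a rotation vector about the tool's x, y, z as a fraction of full scale, then the gripper's target within -1 to 1 (shut at 1, half-way at 0, fully open at -1). A call has 1 to 20 rows; each row shifts and turns the pose as measured when the row begins, along the tool's axes as they then stand; what a row does not reach is not made up. Full scale, the value 1, is 1000 mm for a shift and 0.5 rad for a turn. A row lasts 1/12 s, in which the tool goes at most 41.7 mm and 7.16 degrees, less where a joint would pass 70% of its speed; a pose out of reach is approached as far as the arm can. A call with a number of a shift or a turn outside -1 to 1 is refused whole. A call with a gripper value outside its range is refused whole. The fingers move at their own pace and stop on an object; "squeeze" is the grip in N (left out, the last holds). Time passes only in rows, so rows that do not move let the fingers close. It gives the time, the measured TCP pose, the force and the opening at its end, in the units of the state.
- env.get_obs(): the state, without advancing time (a new reading comes with each control period).
- env.read_camera(name): name is "scene" or "top"; returns a dict with "img" (480x640x3 uint8, red, green, blue), "range_z" (480x640 float32, m along the optical axis (not along the pixel's ray), 0 where there is no reading), "mtx" (3x3 intrinsics, pixels), "k1" (the pictures are not rectified: a ray, as slopes to the right and down, at radius r is drawn at 1 + k1 r^2 times it, then the intrinsics apply), "T" (4x4, takes a point from camera to world coordinates). Camera axes: x right, y up, looking along -z (the intrinsics and any distortion apply to the point x, -y, -z); pixel columns grow to the right and rows downward; lengths in m; the calibration is good to about 2 mm. A picture is of the moment at which its call begins.
- env.sign_off(): hands the job in, once; it reports no verdict.
The state is a dict: "time_s": time; "qpos": joint angles; "joint_velocities": joint speeds; "effort": joint torques, N m; "tool_pos": TCP position; "tool_rot": TCP orientation; "force": force on the tool from outside, world axes, zero at the start; "wrist_torque": the same for the moment, N m; "grip_width": finger opening in m.
Only numpy, scipy, OpenCV 4.12 (cv2) and the standard library are available. Lean on these libraries where they do the work, as an engineer would, in place of code of your own. Each camera call takes 0.05 s, during which the arm holds its last target.

## Working session

There is one attempt and no reset: what is moved stays moved. The work goes in short steps, Python scripts to look and compute and a tool call to move; the robot and the scene stay as the last step left them, time stands still between calls to the robot, and variables do not carry over. Pictures are saved under pics/ and viewed, and the job is handed in when it is done.

Besides the shell and the picture viewer there is one more tool, called after "Call:" as name(argument=value, ...) on one line, values as JSON. servo_tool: Moves the arm, as the interface text tells. Its arguments: {"type":"object","properties":{"moves":{"type":"string"},"squeeze":{"type":"number"}},"required":["moves"]}

```bash
mkdir -p pics && ls
python3 - <<'E'
from cell import env
import cv2,numpy as np,pickle
o=env.get_obs();print(o['time_s'],o['tool_pos'],o['tool_rot'],o['grip_width'])
for n in('scene','top'):
    c=env.read_camera(n);pickle.dump(c,open(f'{n}0.pkl','wb'))
    cv2.imwrite(f'pics/{n}0.png',c['img'][...,::-1]);print(n,c['mtx'],c['k1'],c['T'])
E
```

```text
pics
0.0 [0.1819217  0.62347916 0.2324853 ] [-1.79894060e+02  6.99099148e-03  1.63740630e+02] 0.0869712616682139
scene [[466.32692114   0.         323.02646017]
 [  0.         466.32692114 241.43175082]
 [  0.           0.           1.        ]] -0.04370461241457567 [[ 0.25922509 -0.58169804  0.7709927   1.14807284]
 [ 0.9656886   0.16912006 -0.19708865 -0.19541846]
 [-0.01574425  0.79562918  0.60557933  0.51227511]
 [ 0.          0.          0.          1.        ]]
top [[546.71716076   0.         310.31902156]
 [  0.         546.71716076 235.17751131]
 [  0.           0.           1.        ]] 0.010881769539470206 [[ 1.67851872e-02  9.87037249e-01 -1.59611176e-01  3.77367573e-01]
 [-9.99855996e-01  1.69688350e-02 -2.12377655e-04 -7.55955956e-03]
 [ 2.49879105e-03  1.59591756e-01  9.87179937e-01  9.85663851e-01]
 [ 0.00000000e+00  0.00000000e+00  0.00000000e+00  1.00000000e+00]]
```

View pics/scene0.png

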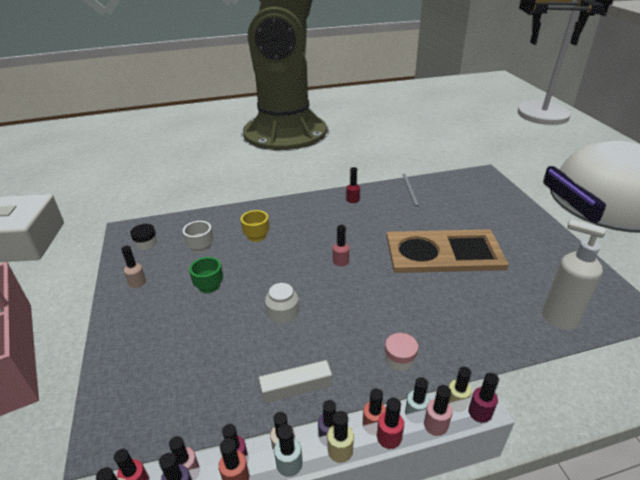

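View pics/top0.png

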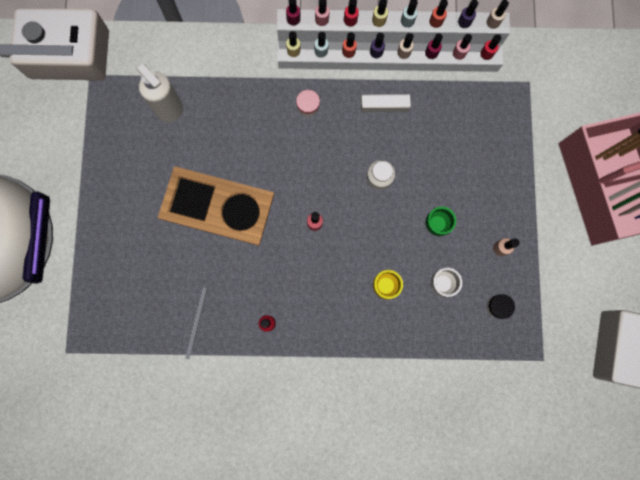

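The scene image shows the candidates clearly:
- **White open pot:** scene (198,235), top (447,282).
- **White upside-down pot:** scene (282,302), top (381,174).
- **Green and yellow open pots:** top (441,221) and (388,284), both excluded by colour.
- **Round well:** top (240,212). The square recess is at (193,199).

The white pot with the visible hollow, at top (447,282), fits the description. I'll confirm it in a crop and measure.

```bash
cat > h.py <<'E'
import numpy as np,cv2
def ray(c,u,v):
    K=c['mtx'];D=np.array([c['k1'],0,0,0,0])
    p=cv2.undistortPoints(np.array([[[u,v]]],float),K,D)[0,0]
    d=c['T'][:3,:3]@np.array([p[0],-p[1],-1]);return c['T'][:3,3],d
def plane(c,u,v,z):
    o,d=ray(c,u,v);return o+d*(z-o[2])/d[2]
def circ(c,cnt,z):
    P=np.array([plane(c,*p,z)[:2] for p in cnt.reshape(-1,2)])
    A=np.c_[2*P,np.ones(len(P))];s=np.linalg.lstsq(A,(P**2).sum(1),rcond=None)[0]
    r=np.sqrt(s[2]+s[0]**2+s[1]**2);return s[:2],r,np.std(np.linalg.norm(P-s[:2],axis=1))
E
python3 - <<'E'
import pickle,cv2,numpy as np
from h import *
t=pickle.load(open('top0.pkl','rb'));s=pickle.load(open('scene0.pkl','rb'))
def big(c,b,f=None):
    x0,y0,x1,y1=b;return cv2.resize(c['img'][y0:y1,x0:x1,::-1],(390,390),interpolation=cv2.INTER_CUBIC)
cv2.imwrite('pics/crop0.png',np.hstack([big(t,(415,250,480,315)),big(s,(165,200,230,265))]))
# depth heights
def P(c,u,v):
    o,d=ray(c,u,v);return o+d*c['range_z'][v,u]
for n,c,u,v in[('mat',t,340,330),('table',t,300,400),('wood',t,215,225),('wellfloor',t,240,212),('sq',t,193,199),('potfloor',t,447,282),('potfoot',t,381,172),('scene pot',s,198,228),('scene well',s,419,250)]:
    print(n,P(c,u,v).round(4))
def show(name,c,m,b,z,hull=True):
    x0,y0,x1,y1=b;M=np.zeros(m.shape,np.uint8);M[y0:y1,x0:x1]=m[y0:y1,x0:x1]
    cn=max(cv2.findContours(M,0,cv2.CHAIN_APPROX_NONE)[0],key=cv2.contourArea)
    print(name,cv2.contourArea(cn),cv2.boundingRect(cn),cv2.fitEllipse(cn)[0:2],end=' ')
    for zz in z:print(zz,*[np.round(q,4) for q in circ(c,cn,zz)],end=' | ')
    print();return cn
for nm,c,bp,bd,bw in[('top',t,(425,260,475,305),(360,155,402,193),(217,188,263,236)),('scene',s,(178,216,220,255),(260,280,304,325),(395,234,442,267))]:
    hsv=cv2.cvtColor(c['img'],cv2.COLOR_RGB2HSV)
    w=((hsv[...,2]>120)&(hsv[...,1]<60)).astype(np.uint8)
    show(nm+' pot',c,w,bp,(.044,.03)); show(nm+' dry',c,w,bd,(.002,.02))
    dk=(c['img'].max(2)<45).astype(np.uint8)
    show(nm+' well',c,dk,bw,(.014,.008))
E
```

```text
mat [ 0.3671 -0.0628  0.0024]
table [0.246  0.0057 0.0003]
wood [0.5498 0.1646 0.016 ]
wellfloor [0.5763 0.1217 0.0065]
sq [0.5986 0.2082 0.0085]
potfloor [ 0.4549 -0.2529  0.0079]
potfoot [ 0.6456 -0.1311  0.0438]
scene pot [ 0.4314 -0.2437  0.0289]
scene well [0.5761 0.1227 0.0078]
top pot 674.0 (433, 267, 30, 31) ((447.57025146484375, 281.6614074707031), (28.693159103393555, 30.001371383666992)) 0.044 [ 0.4528 -0.2449] 0.0252 0.0005 | 0.03 [ 0.4539 -0.2484] 0.0256 0.0005 | 
top dry 554.0 (368, 160, 28, 27) ((381.05584716796875, 173.12806701660156), (26.293853759765625, 26.89695167541504)) 0.002 [ 0.6555 -0.1367] 0.0251 0.0006 | 0.02 [ 0.6504 -0.1343] 0.0246 0.0006 | 
top well 921.0 (223, 195, 36, 35) ((240.31716918945312, 211.8039093017578), (33.75799560546875, 34.80093765258789)) 0.014 [0.5753 0.1202] 0.0313 0.0005 | 0.008 [0.5766 0.121 ] 0.0315 0.0005 | 
scene pot 392.5 (182, 220, 30, 18) ((196.35723876953125, 228.40333557128906), (16.88624382019043, 29.733943939208984)) 0.044 [ 0.4535 -0.2449] 0.0258 0.0008 | 0.03 [ 0.4328 -0.2464] 0.0265 0.0008 | 
scene dry 716.0 (265, 282, 35, 30) ((280.97100830078125, 296.6094970703125), (28.483373641967773, 32.5440559387207)) 0.002 [ 0.6166 -0.1296] 0.029 0.003 | 0.02 [ 0.6354 -0.1319] 0.028 0.0029 | 
scene well 551.5 (400, 239, 37, 22) ((418.2034912109375, 249.65455627441406), (19.337480545043945, 36.5245475769043)) 0.014 [0.5812 0.118 ] 0.0288 0.0015 | 0.008 [0.5744 0.1218] 0.0291 0.0015 |
```

View pics/crop0.png

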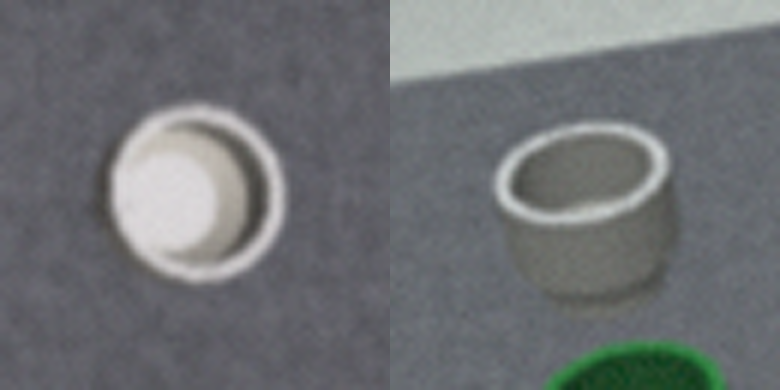

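The crop confirms it: a white pot with its rim ring and hollow facing up (left: top view, right: scene view). Both views put it at about (0.453, -0.245). Next I'll cross-check the well against the tray outline.

Run:
```python
import pickle,cv2,numpy as np
from h import *
t=pickle.load(open('top0.pkl','rb'));s=pickle.load(open('scene0.pkl','rb'))
for nm,c,b in[('top',t,(150,160,285,250)),('scene',s,(380,222,515,278))]:
    hsv=cv2.cvtColor(c['img'],cv2.COLOR_RGB2HSV);x0,y0,x1,y1=b
    M=np.zeros((480,640),np.uint8);M[y0:y1,x0:x1]=((hsv[...,0]<25)&(hsv[...,1]>80)&(hsv[...,2]>60))[y0:y1,x0:x1]
    cs,h=cv2.findContours(M,cv2.RETR_CCOMP,cv2.CHAIN_APPROX_NONE)
    for i,cn in enumerate(cs):
        if cv2.contourArea(cn)<200:continue
        P=np.array([plane(c,*p,.014)[:2] for p in cn.reshape(-1,2)],np.float32)
        print(nm,'hole' if h[0][i][3]>=0 else 'outer',cv2.minAreaRect(P*1000),np.round(np.r_[circ(c,cn,.014)[0],circ(c,cn,.014)[1:]],4))
# obstacles near pot: distances
for n,u,v,z in[('yellow',388,284,.044),('green',441,221,.044),('black',502,306,.02)]:
    print(n,plane(t,u,v,z).round(3))
# pot-height check of tall things; highest points on route
from cell import env
o=env.get_obs();print(o['tool_pos'],o['tool_rot'])
```

```text
top outer ((587.0469970703125, 165.3264617919922), (191.4198455810547, 101.37881469726562), 75.93487548828125) [0.5868 0.165  0.0831 0.0193]
top hole ((575.5068359375, 120.30965423583984), (68.07450103759766, 65.39815521240234), 46.185081481933594) [0.5755 0.1202 0.0337 0.0006]
top hole ((597.9494018554688, 209.1121063232422), (68.22966003417969, 67.96418762207031), 75.83818054199219) [0.5981 0.2091 0.0378 0.0039]
scene outer ((593.64794921875, 162.36380004882812), (190.44618225097656, 110.7912826538086), 75.78075408935547) [0.5932 0.162  0.0825 0.018 ]
scene hole ((580.4676513671875, 117.99551391601562), (69.08499908447266, 63.90409851074219), 73.78314208984375) [0.5805 0.1182 0.0328 0.001 ]
scene hole ((602.6233520507812, 206.1887664794922), (67.86875915527344, 66.37799835205078), 76.43058013916016) [0.6028 0.206  0.0369 0.0041]
yellow [ 0.447 -0.142  0.044]
green [ 0.559 -0.236  0.044]
black [ 0.414 -0.345  0.02 ]
[0.18192227 0.62351557 0.23258319] [-1.79900909e+02  5.09319238e-03  1.63739470e+02]
```

Run:
```python
import pickle,cv2,numpy as np
from h import *
s=pickle.load(open('scene0.pkl','rb'));t=pickle.load(open('top0.pkl','rb'))
cv2.imwrite('pics/lamp.png',cv2.resize(s['img'][0:240,460:640,::-1],(600,600*240//180*600//800)))
def cloud(c):
    v,u=np.mgrid[0:480,0:640];p=cv2.undistortPoints(np.c_[u.ravel(),v.ravel()].astype(float)[:,None],c['mtx'],np.array([c['k1'],0,0,0,0]))[:,0]
    z=c['range_z'].ravel();X=np.c_[p[:,0]*z,-p[:,1]*z,-z];return (X@c['T'][:3,:3].T+c['T'][:3,3]).reshape(480,640,3),c['range_z']>0
C,ok=cloud(s)
for u,v in[(545,113),(548,90),(555,70),(562,50),(567,30),(572,10),(565,5),(535,30),(580,35),(600,180),(575,190),(587,228)]:print(u,v,C[v,u].round(3))
for c in(s,t):
    C,ok=cloud(c);h=ok&(C[...,2]>.05)
    r=np.hypot(C[...,0],C[...,1]);a=np.degrees(np.arctan2(C[...,1],C[...,0]))
    for lo in range(-50,90,10):
        m=h&(a>=lo)&(a<lo+10)&(r>.35)&(r<.8)
        if m.sum()>5:
            zz=C[...,2][m];print(lo,m.sum(),'zmax',np.percentile(zz,99).round(3),'r',r[m].min().round(2),r[m].max().round(2))
    print()
```

```text
545 113 [0.123 0.705 0.016]
548 90 [0.102 0.714 0.073]
555 70 [0.104 0.716 0.128]
562 50 [0.105 0.721 0.179]
567 30 [0.102 0.723 0.228]
572 10 [0.219 0.62  0.302]
565 5 [0.159 0.649 0.3  ]
535 30 [0.176 0.568 0.253]
580 35 [0.207 0.672 0.243]
600 180 [0.553 0.495 0.075]
575 190 [0.538 0.46  0.051]
587 228 [0.771 0.252 0.163]
-50 544 zmax 0.091 r 0.74 0.8
-40 439 zmax 0.107 r 0.62 0.8
-10 134 zmax 0.075 r 0.55 0.57
0 77 zmax 0.074 r 0.38 0.39
10 228 zmax 0.165 r 0.38 0.8
30 137 zmax 0.055 r 0.72 0.77
40 3742 zmax 0.111 r 0.65 0.8
50 151 zmax 0.11 r 0.68 0.8
60 76 zmax 0.322 r 0.56 0.6
70 1570 zmax 0.321 r 0.55 0.74
80 596 zmax 0.285 r 0.72 0.75

-50 884 zmax 0.121 r 0.74 0.8
-40 635 zmax 0.155 r 0.62 0.8
-10 81 zmax 0.077 r 0.55 0.57
0 43 zmax 0.078 r 0.38 0.39
10 529 zmax 0.166 r 0.38 0.8
20 11 zmax 0.099 r 0.8 0.8
30 240 zmax 0.059 r 0.72 0.76
40 3109 zmax 0.092 r 0.64 0.8
```

View pics/lamp.png

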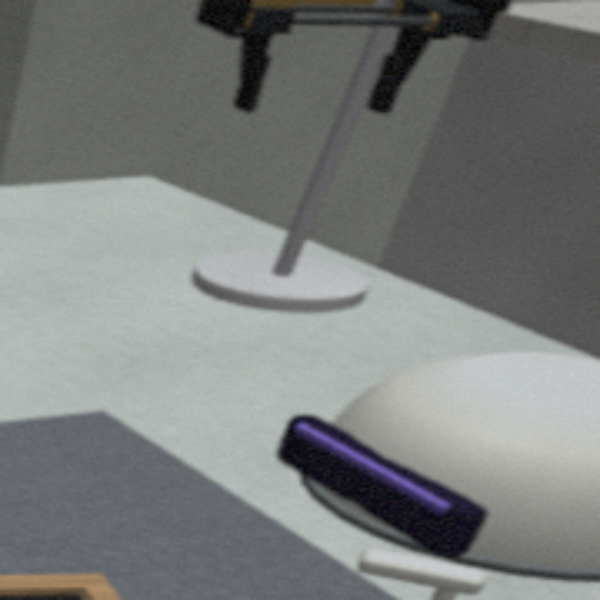

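The lamp pole is at (0.105, 0.72), beside the gripper, and nothing on the arc is higher than 0.17 m. I'll swing clockwise at height, moving inward first.

Call:
servo_tool(moves="-0.02 -0.02 0 0 0 0.06 -1; -0.035 -0.02 0 0 0 0.115 -1; -0.035 -0.01 0 0 0 0.115 -1; -0.035 -0.005 0 0 0 0.115 -1; -0.035 -0.005 0 0 0 0.115 -1; -0.035 -0.005 0 0 0 0.115 -1; -0.035 -0.005 0 0 0 0.115 -1; -0.035 -0.005 0 0 0 0.115 -1; -0.035 -0.005 0 0 0 0.115 -1; -0.035 -0.005 0 0 0 0.115 -1; -0.035 -0.005 0 0 0 0.115 -1; -0.035 -0.005 0 0 0 0.115 -1", squeeze=15)

```text
time_s: 1.1
tool_pos: [0.4693, 0.3127, 0.2236]
tool_rot: [-179.2, -0.1, 125.2]
force: [1.0, -0.2, -0.3]
grip_width: 0.0865
```

Call:
servo_tool(moves="-0.036 -0.0043 0 0 0 0.138 -1; -0.036 -0.0043 0 0 0 0.138 -1; -0.036 -0.0043 0 0 0 0.138 -1; -0.036 -0.0043 0 0 0 0.138 -1; -0.036 -0.0043 0 0 0 0.138 -1; -0.036 -0.0043 0 0 0 0.138 -1; -0.036 -0.0043 0 0 0 0.138 -1; -0.036 -0.0043 0 0 0 0.138 -1; -0.036 -0.0043 0 0 0 0.138 -1; -0.036 -0.0043 0 0 0 0.138 -1; -0.036 -0.0043 0 0 0 0.138 -1; -0.036 -0.0043 0 0 0 0.138 -1; -0.036 -0.0043 0 0 0 0.138 -1; -0.036 -0.0043 0 0 0 0.138 -1; -0.03 -0.0043 0 0 0 0.138 -1; -0.015 -0.004 0 0 0 0.1 -1; 0 0 0 0 0 0 -1")

```text
time_s: 2.52
tool_pos: [0.4475, -0.2475, 0.2229]
tool_rot: [-179.5, 1.2, 58.9]
force: [-0.3, -0.2, -0.0]
grip_width: 0.0871
```

```bash
cat > go.py <<'E'
import sys,numpy as np
from cell import env
from scipy.spatial.transform import Rotation as R
def go(x,y,z,yaw):
    o=env.get_obs();T=R.from_euler('xyz',o['tool_rot'],degrees=True);G=R.from_euler('xyz',[180,0,yaw],degrees=True)
    p=np.array(o['tool_pos'])
    print('t',o['time_s'],'pos',p.round(4),'rot',np.round(o['tool_rot'],2),'grip',round(float(o['grip_width']),4),'F',np.round(o['force'],1))
    print('shift in tool axes',T.inv().apply(np.array([x,y,z])-p).round(4),'turn frac',((T.inv()*G).as_rotvec()/.5).round(4))
go(*map(float,sys.argv[1:5]))
E
python3 go.py 0.453 -0.245 0.1 61.6
```

```text
t 2.5167 pos [ 0.4475 -0.2475  0.2229] rot [-179.48    1.17   58.87] grip 0.0871 F [-0.3 -0.2 -0. ]
shift in tool axes [0.0074 0.0045 0.1228] turn frac [-0.019   0.0403 -0.0955]
```

Call:
servo_tool(moves="0.004 0.002 0.02 -0.01 0.02 -0.05 -1; 0.003 0.002 0.03 -0.009 0.02 -0.045 -1; 0 0 0.03 0 0 0 -1; 0 0 0.03 0 0 0 -1; 0 0 0.01 0 0 0 -1; 0 0 0 0 0 0 -1")

```text
time_s: 3.02
tool_pos: [0.4585, -0.2402, 0.0997]
tool_rot: [179.7, -0.4, 62.2]
force: [-0.5, 0.3, 1.6]
grip_width: 0.0868
```

```bash
python3 go.py 0.453 -0.245 0.028 61.6
python3 - <<'E'
from cell import env
import cv2,numpy as np
a=env.read_camera('scene');b=env.read_camera('top')
f=lambda i:cv2.resize(i[...,::-1],(400,400),interpolation=cv2.INTER_CUBIC)
cv2.imwrite('pics/pre.png',np.hstack([f(a['img'][130:330,100:300]),f(b['img'][190:350,370:530])]))
E
```

```text
t 3.0167 pos [ 0.4585 -0.2402  0.0997] rot [179.7   -0.36  62.21] grip 0.0868 F [-0.5  0.3  1.6]
shift in tool axes [-0.0072 -0.003   0.0716] turn frac [ 0.0105 -0.0127  0.0214]
```

View pics/pre.png

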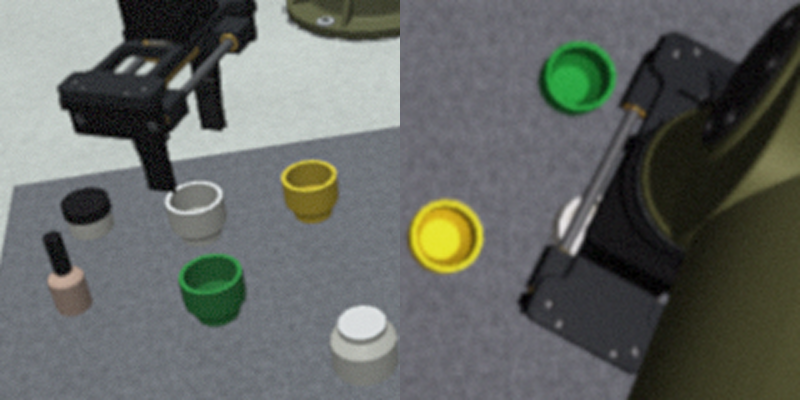

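The gripper straddles the white pot (left half, about (195,210)), and its neighbours are clear of the fingers. Correcting the offset and descending.

Call:
servo_tool(moves="-0.005 -0.002 0 0.005 -0.006 0.01 -1; -0.002 -0.001 0 0.005 -0.006 0.01 -1; 0 0 0.02 0 0 0 -1; 0 0 0.02 0 0 0 -1; 0 0 0 0 0 0 -1")

```text
time_s: 3.53
tool_pos: [0.4606, -0.2484, 0.0697]
tool_rot: [178.9, -0.3, 61.7]
force: [-0.8, 0.8, 0.2]
grip_width: 0.087
```

```bash
python3 go.py 0.453 -0.245 0.028 61.6
```

```text
t 3.5333 pos [ 0.4606 -0.2484  0.0697] rot [178.95  -0.31  61.69] grip 0.087 F [-0.8  0.8  0.2]
shift in tool axes [-0.0009 -0.0091  0.0415] turn frac [ 0.0367 -0.0109  0.0032]
```

Call:
servo_tool(moves="-0.001 -0.007 0.01 0.025 -0.006 0 -1; 0 -0.005 0.012 0.015 -0.004 0 -1; 0 -0.003 0.012 0.005 0 0 -1; 0 0 0 0 0 0 -1")

```text
time_s: 3.87
tool_pos: [0.4486, -0.2429, 0.0371]
tool_rot: [-180.0, -0.1, 61.7]
force: [-1.5, 0.3, -0.1]
grip_width: 0.0869
```

```bash
python3 go.py 0.453 -0.245 0.028 61.6
```

```text
t 3.8667 pos [ 0.4486 -0.2429  0.0371] rot [-1.7999e+02 -1.1000e-01  6.1670e+01] grip 0.0869 F [-1.5  0.3 -0.1]
shift in tool axes [0.0002 0.0048 0.0091] turn frac [-0.0004 -0.004   0.0024]
```

Call:
servo_tool(moves="0 0.003 0.006 0 0 0 -1; 0 0.001 0.003 0 0 0 -1; 0 0 0 0 0 0 -1")

```text
time_s: 4.12
tool_pos: [0.4526, -0.2449, 0.0273]
tool_rot: [180.0, -0.1, 61.7]
force: [0.8, 0.5, 0.1]
grip_width: 0.0869
```

```bash
python3 go.py 0.453 -0.245 0.028 61.6
```

```text
t 4.1167 pos [ 0.4526 -0.2449  0.0273] rot [ 1.800e+02 -1.300e-01  6.167e+01] grip 0.0869 F [0.8 0.5 0.1]
shift in tool axes [ 0.0001  0.0004 -0.0007] turn frac [ 0.     -0.0044  0.0025]
```

Call:
servo_tool(moves="0 0 0 0 0 0 1; 0 0 0 0 0 0 1; 0 0 0 0 0 0 1; 0 0 0 0 0 0 1; 0 0 0 0 0 0 1; 0 0 0 0 0 0 1; 0 0 0 0 0 0 1; 0 0 0 0 0 0 1", squeeze=20)

```text
time_s: 4.78
tool_pos: [0.4536, -0.2456, 0.0284]
tool_rot: [179.9, -0.1, 61.7]
force: [0.2, -0.7, -1.4]
grip_width: 0.0495
```

Call:
servo_tool(moves="0 0 -0.008 0 0 0 1; 0 0 -0.015 0 0 0 1; 0 0 -0.02 0 0 0 1; 0 0 -0.025 0 0 0 1; 0 0 -0.025 0 0 0 1; 0 0 -0.025 0 0 0 1; 0 0 -0.025 0 0 0 1; 0 0 -0.01 0 0 0 1; 0 0 0 0 0 0 1")

```text
time_s: 5.53
tool_pos: [0.4499, -0.2457, 0.1889]
tool_rot: [-179.8, -0.0, 61.5]
force: [0.5, 0.6, -0.9]
grip_width: 0.0496
```

```bash
python3 go.py 0.576 0.1205 0.18 101.8;  python3 - <<'E'
from cell import env
import cv2,numpy as np
a=env.read_camera('scene')
cv2.imwrite('pics/lift.png',cv2.resize(a['img'][60:330,60:360,::-1],(600,540),interpolation=cv2.INTER_CUBIC))
E
```

```text
t 5.5333 pos [ 0.4499 -0.2457  0.1889] rot [-1.7978e+02 -4.0000e-02  6.1490e+01] grip 0.0496 F [ 0.5  0.6 -0.9]
shift in tool axes [ 0.3819 -0.064   0.0094] turn frac [-0.007  -0.004  -1.4072]
```

View pics/lift.png

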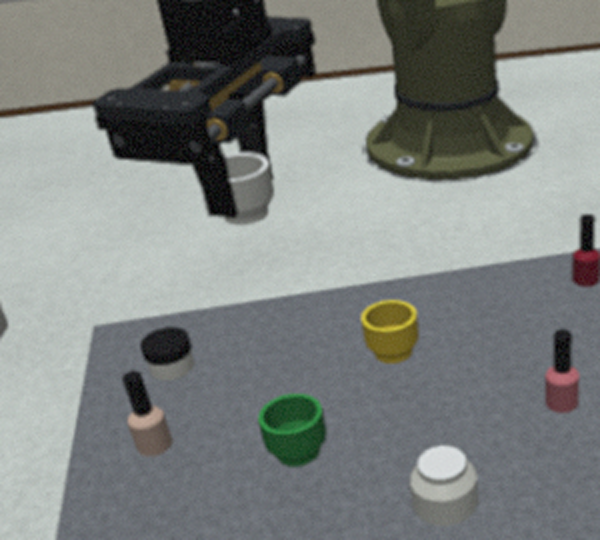

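The pot is held level in the fingers (around (245,185)) and the drying pot is untouched. Swinging to the well.

Call:
servo_tool(moves="0.015 0.003 0 0 0 -0.05 1; 0.025 0.0047 0 0 0 -0.09 1; 0.03 0.0047 0 0 0 -0.11 1; 0.03 0.0047 0 0 0 -0.11 1; 0.03 0.0047 0 0 0 -0.11 1; 0.03 0.0047 0 0 0 -0.11 1; 0.03 0.0047 0 0 0 -0.11 1; 0.03 0.0047 0 0 0 -0.11 1; 0.03 0.0047 0 0 0 -0.11 1; 0.03 0.0047 0 0 0 -0.11 1; 0.03 0.0047 0 0 0 -0.11 1; 0.03 0.0047 0 0 0 -0.11 1; 0.025 0.0047 0 0 0 -0.1 1; 0.015 0.003 0 0 0 -0.06 1; 0 0 0 0 0 0 1")

```text
time_s: 6.83
tool_pos: [0.5608, 0.1789, 0.1599]
tool_rot: [-177.7, -1.2, 107.7]
force: [-0.1, 0.8, -2.4]
grip_width: 0.0493
```

```bash
python3 go.py 0.576 0.1205 0.1 101.8
```

```text
t 6.8333 pos [0.5608 0.1789 0.1599] rot [-177.74   -1.22  107.74] grip 0.0493 F [-0.1  0.8 -2.4]
shift in tool axes [-0.0615 -0.001   0.0586] turn frac [-0.081  -0.0386  0.2081]
```

Call:
servo_tool(moves="-0.015 0 0 -0.03 -0.015 0.06 1; -0.02 -0.001 0.01 -0.03 -0.015 0.08 1; -0.02 -0.001 0.015 -0.02 -0.009 0.06 1; -0.004 0 0.015 0 0 0 1; 0 0 0 0 0 0 1; 0 0 0 0 0 0 1")

```text
time_s: 7.33
tool_pos: [0.5725, 0.1171, 0.1131]
tool_rot: [-179.7, 0.4, 101.7]
force: [0.2, 0.8, -0.7]
grip_width: 0.0495
```

```bash
python3 go.py 0.576 0.1205 0.06 101.8
```

```text
t 7.3333 pos [0.5725 0.1171 0.1131] rot [-179.73    0.36  101.7 ] grip 0.0495 F [ 0.2  0.8 -0.7]
shift in tool axes [0.0029 0.0044 0.053 ] turn frac [-0.0093  0.0124 -0.0034]
```

Call:
servo_tool(moves="0.002 0.003 0.01 -0.005 0.006 0 1; 0.001 0.001 0.015 -0.004 0.006 0 1; 0 0 0.015 0 0 0 1; 0 0 0.01 0 0 0 1; 0 0 0 0 0 0 1")

```text
time_s: 7.75
tool_pos: [0.5788, 0.1206, 0.063]
tool_rot: [179.6, -0.1, 101.5]
force: [-0.4, -0.8, -1.7]
grip_width: 0.0496
```

```bash
python3 go.py 0.576 0.1205 0.0345 101.8
python3 - <<'E'
from cell import env
import cv2,numpy as np
a=env.read_camera('scene');b=env.read_camera('top')
f=lambda i:cv2.resize(i[...,::-1],(400,400),interpolation=cv2.INTER_CUBIC)
cv2.imwrite('pics/pre2.png',np.hstack([f(a['img'][160:300,360:500]),f(b['img'][130:290,160:320])]))
E
```

```text
t 7.75 pos [0.5788 0.1206 0.063 ] rot [ 1.7964e+02 -7.0000e-02  1.0152e+02] grip 0.0496 F [-0.4 -0.8 -1.7]
shift in tool axes [ 0.0005 -0.003   0.0285] turn frac [ 0.0127 -0.0023 -0.0099]
```

View pics/pre2.png

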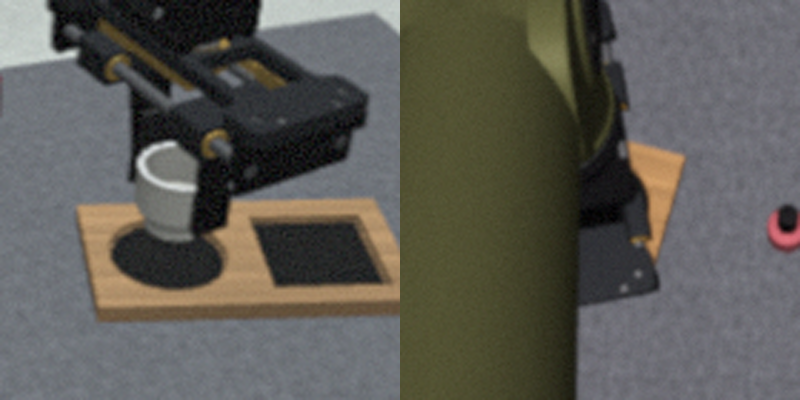

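The pot hangs level just above the round well (left half, pot foot at (180,235), well at (168,255)). Its remaining height above the floor accounts for that offset in the image. Lowering slowly.

Call:
servo_tool(moves="0 -0.002 0.008 0.006 0 -0.005 1; 0 -0.001 0.007 0.006 0 -0.005 1; 0 -0.001 0.005 0 0 0 1; 0 0 0 0 0 0 1")

```text
time_s: 8.18
tool_pos: [0.5779, 0.1211, 0.0458]
tool_rot: [179.6, -0.1, 101.9]
force: [-1.3, 0.5, -1.3]
grip_width: 0.0498
```

```bash
python3 go.py 0.576 0.1205 0.0345 101.8
```

```text
t 8.1833 pos [0.5779 0.1211 0.0458] rot [ 1.7959e+02 -1.3000e-01  1.0188e+02] grip 0.0498 F [-1.3  0.5 -1.3]
shift in tool axes [-0.0002 -0.0021  0.0113] turn frac [ 0.0144 -0.0046  0.0028]
```

Call:
servo_tool(moves="0 -0.001 0.004 0.01 -0.004 0 1; 0 -0.001 0.004 0.006 0 0 1; 0 0 0.002 0 0 0 1; 0 0 0 0 0 0 1")

```text
time_s: 8.52
tool_pos: [0.5759, 0.1208, 0.035]
tool_rot: [-179.9, -0.0, 101.9]
force: [-0.4, -0.7, -0.9]
grip_width: 0.0496
```

```bash
python3 go.py 0.576 0.1205 0.0345 101.8
```

```text
t 8.5167 pos [0.5759 0.1208 0.035 ] rot [-1.7994e+02 -1.0000e-02  1.0188e+02] grip 0.0496 F [-0.4 -0.7 -0.9]
shift in tool axes [-0.0003  0.      0.0005] turn frac [-0.0022 -0.0005  0.003 ]
```

Call:
servo_tool(moves="0 0 0.001 0 0 0 1; 0 0 0.001 0 0 0 1; 0 0 0 0 0 0 1")

```text
time_s: 8.77
tool_pos: [0.5764, 0.1207, 0.0348]
tool_rot: [-179.9, -0.1, 101.9]
force: [0.1, 0.9, -1.5]
grip_width: 0.0492
```

Call:
servo_tool(moves="0 0 0.002 0 0 0 1; 0 0 0.002 0 0 0 1; 0 0 0.002 0 0 0 1")

```text
time_s: 9.02
tool_pos: [0.577, 0.1208, 0.0342]
tool_rot: [-179.9, -0.2, 101.9]
force: [-6.7, -1.2, 13.8]
grip_width: 0.0497
```

Contact with the floor is felt (Fz about 14 N at TCP z 0.034). I'll relieve it, open, then rise.

Call:
servo_tool(moves="0 0 0 0 0 0 1; 0 0 0 0 0 0 1; 0 0 0 0 0 0 0.1; 0 0 0 0 0 0 -0.2; 0 0 0 0 0 0 -0.6; 0 0 0 0 0 0 -1; 0 0 0 0 0 0 -1; 0 0 0 0 0 0 -1")

```text
time_s: 9.68
tool_pos: [0.5781, 0.121, 0.0347]
tool_rot: [179.9, -0.2, 101.9]
force: [-0.8, 0.0, -0.2]
grip_width: 0.071
```

```bash
python3 go.py 0.576 0.1205 0.13 101.8
```

```text
t 9.6833 pos [0.5781 0.121  0.0347] rot [179.91  -0.19 101.86] grip 0.071 F [-0.8  0.  -0.2]
shift in tool axes [ 0.0002 -0.002  -0.0954] turn frac [ 0.0031 -0.0068  0.002 ]
```

Call:
servo_tool(moves="0 0 0 0 0 0 -1; 0 0 0 0 0 0 -1; 0 0 0 0 0 0 -1; 0 0 0 0 0 0 -1; 0 0 -0.008 0 0 0 -1; 0 0 -0.015 0 0 0 -1; 0 0 -0.025 0 0 0 -1; 0 0 -0.035 0 0 0 -1; 0 0 -0.035 0 0 0 -1; 0 0 -0.03 0 0 0 -1; 0 0 0 0 0 0 -1")

```text
time_s: 10.6
tool_pos: [0.5761, 0.1194, 0.1894]
tool_rot: [-179.8, -0.1, 101.8]
force: [1.3, 0.2, 0.3]
grip_width: 0.0873
```

Call:
servo_tool(moves="-0.02 0 0 0 0 0.06 -1; -0.03 0 0 0 0 0.11 -1; -0.03 0 0 0 0 0.11 -1; -0.03 0 0 0 0 0.11 -1; -0.03 0 0 0 0 0.11 -1; -0.03 0 0 0 0 0.11 -1; -0.02 0 0 0 0 0.11 -1; -0.01 0 0 0 0 0 -1; 0 0 0 0 0 0 -1; 0 0 0 0 0 0 -1")

```text
time_s: 11.43
tool_pos: [0.5849, -0.0908, 0.1906]
tool_rot: [-179.9, -0.2, 80.0]
force: [-0.4, 0.2, -0.3]
grip_width: 0.087
```

Run:
```python
from cell import env
import cv2,numpy as np
from h import *
a=env.read_camera('scene');b=env.read_camera('top')
f=lambda i:cv2.resize(i[...,::-1],(400,400),interpolation=cv2.INTER_CUBIC)
cv2.imwrite('pics/end.png',np.hstack([f(a['img'][160:300,360:500]),f(b['img'][130:290,160:320])]))
cv2.imwrite('pics/endtop.png',b['img'][...,::-1])
for nm,c,bx,zs in[('top pot',b,(215,180,275,240),(.05,)),('scene pot',a,(390,210,450,270),(.05,)),('top dry',b,(360,155,402,193),(.02,)),('scene dry',a,(260,280,304,325),(.02,))]:
    hsv=cv2.cvtColor(c['img'],cv2.COLOR_RGB2HSV);x0,y0,x1,y1=bx
    M=np.zeros((480,640),np.uint8);M[y0:y1,x0:x1]=((hsv[...,2]>120)&(hsv[...,1]<60))[y0:y1,x0:x1]
    cs=cv2.findContours(M,0,cv2.CHAIN_APPROX_NONE)[0]
    if cs:
        cn=max(cs,key=cv2.contourArea);print(nm,cv2.boundingRect(cn),[np.round(q,4) for q in circ(c,cn,zs[0])])
```

```text
top pot (223, 193, 29, 29) [array([0.5769, 0.1211]), np.float64(0.025), np.float64(0.0006)]
scene pot (405, 222, 35, 20) [array([0.5786, 0.1209]), np.float64(0.0263), np.float64(0.0012)]
scene dry (264, 282, 38, 30) [array([ 0.6355, -0.1317]), np.float64(0.0284), np.float64(0.0028)]
```

View pics/end.png

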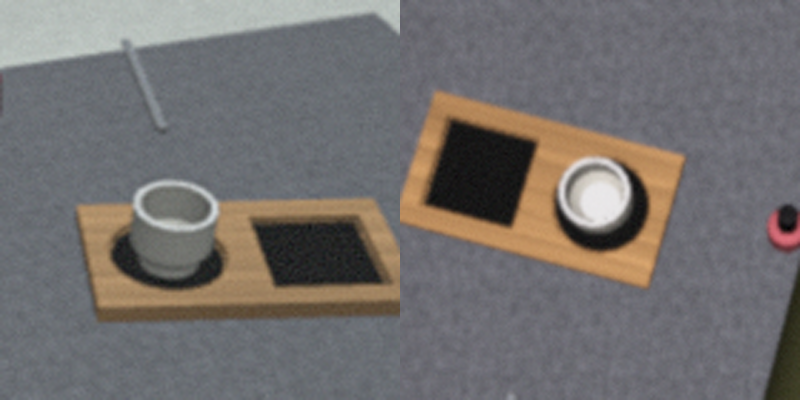

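The pot stands upright in the round well (left (172,230), right (595,195)). Both views put its axis at about (0.577, 0.121), within 2–3 mm of the well centre. The drying pot measures the same in the scene view, and the arm is clear.

```bash
python3 -c "
from cell import env
o=env.get_obs();print(o['time_s'],o['force']);print(env.sign_off())"
```

```text
11.5333 [0.5949963  0.49379704 0.41560251]
the job is handed in; nothing more can be done
None
```

The white open pot is now standing in the round well, open side up, and I handed the job in at 11.5 s. I gripped it across the upper band with 20 N and carried it over the tray. I lowered it until I felt the floor (about 14 N), then opened the gripper and moved the arm clear.

**Last checks:**
- **Pot position:** the rim centre was at (0.577, 0.121) in the top view and (0.579, 0.121) in the scene view. The well centre is about (0.576, 0.1205), so the pot is within about 3 mm of it. I judged that it stands upright and flat by eye from both views; I did not measure its tilt.
- **Drying pot:** it measured within 1 mm of its starting position in the scene view. The arm hid it from the top camera at the end, so that view could not confirm it.
- **Robot contact:** the force on the tool was below 1 N at hand-in, with the gripper open and clear of everything.

The two cameras disagreed by about 5 mm on where the well was at the start. I used the top view, which matched the tray outline.

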